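Unlock the quarter-turn retainer and take the worn abrasive roll off its spindle

ROBOT

A 6-joint arm with a two-finger parallel gripper is mounted at the origin on the work surface. World frame = base frame: x ahead of the robot, y to its left, z up, the work surface at z = 0. Lengths are in mm, angles in degrees, forces in N, time in s.
With the tool pointing down it reaches from about 300 to 850 mm from the base axis. Payload 4.2 kg.
Tool frame: the origin (TCP) lies midway between the tips of the shut fingers; the grasp point (between the pads) lies 19 mm behind it; z points along the fingers, y is the line along which they close (so a half turn about z gives the same grasp; the last joint's range is limited). The gripper opens to 91 mm and grips with 3 to 60 N. Pads are 32 mm wide; open, the fingers measure 118 mm over their backs; the gripper's body (76 mm by 178 mm) begins 60 mm behind the grasp point.
Start: joints at [-68.583, 18.312, 89.639, -0, 72.044, -1.146], TCP at [220.633, -531.007, 177.076] pointing down, gripper open.
Joint ranges: [-177.97, 177.97], [-48.28, 115.42], [12.27, 149.76], [-77.06, 257.06], [2.81, 150.46], [-146.56, 146.56]. Speed limits (degrees/s): [147.25, 147.25, 180, 180, 180, 180].

INTERFACE

Orientations are given as [roll, pitch, yaw] about the fixed x, y, z axes, in that order (R = Rz(yaw) Ry(pitch) Rx(roll)).
In Python, from workcell import env gives the robot as it stands.
- The arm moves only by the tool send_rows, never from a script. Its argument "steps" is a list that holds one entry, the list of rows, each a list of 5 numbers: the shift along the tool's x, y, z scaled (see below), then the turn about the tool's z scaled (see below), then the opening, from 0 (shut) to 1 (fully open). In form: [[[dx, dy, dz, yaw, fingers], ...]]. A call has 1 to 5 rows; each row shifts and turns the commanded pose from where the row before left it, along the tool's axes as they then stand; what a row does not reach is not made up. The controller multiplies each number of a shift by 0.04 m and each number of a turn by 0.12 rad. A row lasts 1/12 s, in which the tool goes at most 41.7 mm and 7.16 degrees, less where a joint would pass 70% of its speed; a pose out of reach is approached as far as the arm can. A call with a number of a shift or a turn outside -1 to 1 is refused whole. A call with a gripper value outside its range is refused whole. The fingers move at their own pace and stop on an object; "squeeze" is the grip in N (left out, the last holds). Time passes only in rows, so rows that do not move let the fingers close. It gives the time, the measured TCP pose, the force, the opening and the grip force at its end, in the units of the state.
- env.state(): the state, without advancing time (a new reading comes with each control period).
- env.grab_frame(name): name is "scene" or "side" or "wrist"; returns a dict with "pixels" (480x640x3 uint8, red, green, blue), "depth" (480x640 float32, mm along the optical axis (not along the pixel's ray), 0 where there is no reading), "intrinsics" (3x3 intrinsics, pixels), "dist" ([k1, k2, p1, p2, k3] as OpenCV has them; the pictures are not rectified), "cam_to_world" (4x4, takes a point from camera to world coordinates). Camera axes: x right, y down, z forward; pixel columns grow to the right and rows downward; lengths in mm; the calibration is good to about 2 mm. A picture is of the moment at which its call begins.
- env.job_done(): hands the job in; it is judged then, once.
The state is a dict: "time_s": time; "qpos": joint angles; "qvel": joint speeds; "effort": joint torques, N m; "ee_pos": TCP position; "ee_rot": TCP orientation; "force": force on the tool from outside, world axes, zero at the start; "torque": the same for the moment, N m; "gripper_width": finger opening in mm; "gripper_force": force on a finger pad.
Only numpy, scipy, OpenCV 4.12 (cv2) and the standard library are available. Lean on these libraries where they do the work, as an engineer would, in place of code of your own. Each camera call takes 0.05 s, during which the arm holds its last target. There are 200 camera calls.

TASK

Take the worn abrasive roll off its dispenser beside the lathe: raise the black-gripped retaining lever out of its notch, swing it about a quarter turn counter-clockwise (seen from above) until it meets the red stop, and let it drop fully into the notch there so that it stays parked open. Then slide the roll up off its spindle and stand it upright on the floor of the wooden tray. Leave the sanding block, the wax jar and the turned foot where they are.

Things in the scene. Friction and masses are not known exactly. Their poses are not given: they have to be found in the camera images.
- stand: the dispenser, screwed to the bench: plywood base plate 250 x 130 x 15 mm. Origin: underside of the plate, on the axis of the steel spindle (20 mm diameter, its top 90 mm above the bench). z up; x points from the spindle to the lever's white hinge post, 80 mm away.
- hinge (a point): point on the lever's vertical turning axis (stand x = 80 mm, y = 0), 175 mm above the bench. Post and hub are 30 mm in diameter, the hub's top 144 mm above the bench. On the side away from the roll, 37 to 55 mm from this axis, stands a curved fence (white, then red) 120 mm high, with tall blocks 150 mm high at both ends: the stops.
- grip (a point): on the lever's upright black round grip (22 mm diameter, from 46 mm below to 26 mm above this point), 140 mm from the hinge axis, 180 mm above the bench while the lever is down. A flat steel arm, 16 mm wide, 122 to 134 mm above the bench, joins it to the hub, over the roll when closed. A 10 mm wide key under its tail, behind the hub, sits in the notches.
- handle_lift (a joint): how far the lever is raised along its axis, m: 0 down in a notch (or wherever it has dropped), about 0.012 when its key rests on the fence, at most 0.025. It falls by its own weight (about 0.5 kg). The key must be raised 13 mm or more to clear the fence; the tall stops block it even when raised.
- handle_turn (a joint): turn of the lever about the vertical, rad: about 0 closed (arm over the roll, pointing from the hinge along stand -x), growing counter-clockwise seen from above (grip moves towards stand -y). The red stop is adjustable: its notch lies somewhere from 1.35 to 1.78, not measured. A notch leaves 0.06 rad play either way.
- roll: wound abrasive roll, red-brown, 58 mm outer diameter, 100 mm tall, bore 26 mm, about 0.3 kg. Origin: centre of its underside, z along its axis. It stands loosely around the spindle on the 15 mm base plate, its top 115 mm above the bench.
- tray: fixed square wooden tray 160 x 160 mm outside, 45 mm high, walls and floor 7 mm. Origin: centre of its underside.
- sanding_block: bystander: cork and wood sanding block 110 x 60 x 40 mm, origin at the centre of its underside.
- wax_jar: bystander: amber jar with yellow cap, 64 mm diameter, 65 mm tall, origin at the centre of its underside.
- turned_foot: bystander: turned wooden furniture foot standing upright, 52 mm diameter, 90 mm tall, origin at the centre of its underside.
Mind the look-alikes: they are no part of the job. There is more than one size of the tray; the job needs the largest.

How it is judged:
By the outcome, as a careful person would: the job done as asked, in the order asked, and still so for the second after the job is handed in, with the robot touching nothing.
It also fails if it takes over 61 s, if anything falls off the work surface, if the arm or the gripper's body presses on something with over 40 N, if the wrist force passes 120 N, or if a joint passes its speed limit or range.

## Working session

There is one attempt and no reset: what is moved stays moved. The work goes in short steps, Python scripts to look and compute and a tool call to move; the robot and the scene stay as the last step left them, time stands still between calls to the robot, and variables do not carry over. Pictures are saved under pics/ and viewed, at most 10 in all, crops included, and the job is handed in when it is done.

Besides the shell and the picture viewer there is one more tool, called as a command line: name --argument value ..., lists and objects as JSON in quotes. send_rows: Moves the arm, as the interface text tells. Shifts and turns lie within -1 to 1; 1 stands for 0.04 m of shift or 0.12 rad of turn. Its arguments: {"type":"object","properties":{"steps":{"type":"array"},"squeeze":{"type":"number"}},"required":["steps"]}

```bash
mkdir -p pics; cat > h.py <<'E'
import numpy as np, cv2
from workcell import env
def grab(n):
    f=env.grab_frame(n); return f
def cloud(f):
    K=np.array(f["intrinsics"]);d=np.array(f["depth"]);h,w=d.shape
    u,v=np.meshgrid(np.arange(w),np.arange(h))
    p=cv2.undistortPoints(np.stack([u,v],-1).reshape(-1,1,2).astype(np.float64),K,np.array(f["dist"])).reshape(h,w,2)
    P=np.dstack([p[...,0]*d,p[...,1]*d,d,np.ones_like(d)])
    W=P@np.array(f["cam_to_world"]).T
    W=W[...,:3]; W[d<=0]=np.nan
    return W
def save(f,n): cv2.imwrite("pics/"+n,f["pixels"][...,::-1])
E
python3 - <<'E'
from h import *
for n in("scene","side"):
    f=grab(n); save(f,n+"0.png"); np.savez(n+"0.npz",px=f["pixels"],W=cloud(f)); print(n,np.round(f["cam_to_world"],2).tolist(), np.isfinite(cloud(f)).mean())
s=env.state(); print(s)
E
```

```text
scene [[-0.71, 0.6, -0.38, 964.67], [0.71, 0.58, -0.4, 454.42], [-0.02, -0.55, -0.83, 1095.98], [0.0, 0.0, 0.0, 1.0]] 0.99599609375
side [[-0.95, -0.2, 0.24, 180.11], [-0.31, 0.61, -0.73, 988.33], [-0.0, -0.76, -0.64, 976.04], [0.0, 0.0, 0.0, 1.0]] 0.9863834635416666
{'time_s': 0.1, 'qpos': array([-6.85855926e+01,  1.83456909e+01,  8.96982457e+01, -1.65778733e-03,
        7.20442597e+01, -1.14450345e+00]), 'qvel': array([-0.04412823, -0.02350838, -0.18938623,  0.03086427,  0.06021719,
       -0.00213561]), 'effort': array([ 1.22214806e-03, -4.13332164e+01, -2.32510024e+01,  7.29881390e-02,
        4.21713176e-02, -6.19279535e-05]), 'ee_pos': array([ 220.40940315, -530.53328782,  176.33526141]), 'ee_rot': array([-1.79911790e+02, -1.85692597e-04,  2.25594230e+01]), 'force': array([-0.22945781,  0.16293687,  0.2372335 ]), 'torque': array([ 0.00926645,  0.01637554, -0.02738491]), 'gripper_force': 0.0, 'gripper_width': 91.4649368355052}
```

View pics/scene0.png

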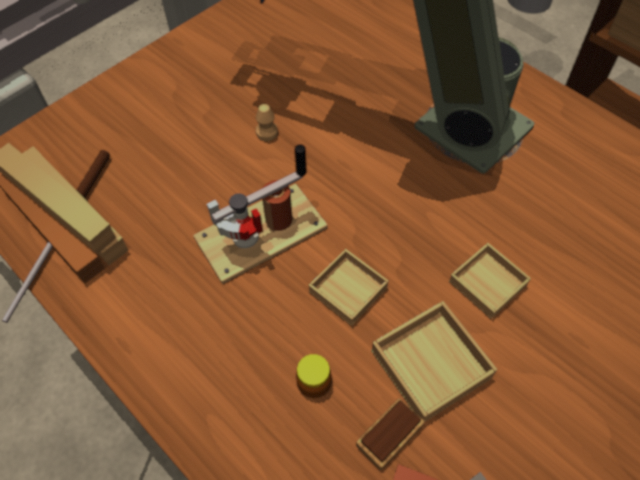

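View pics/side0.png

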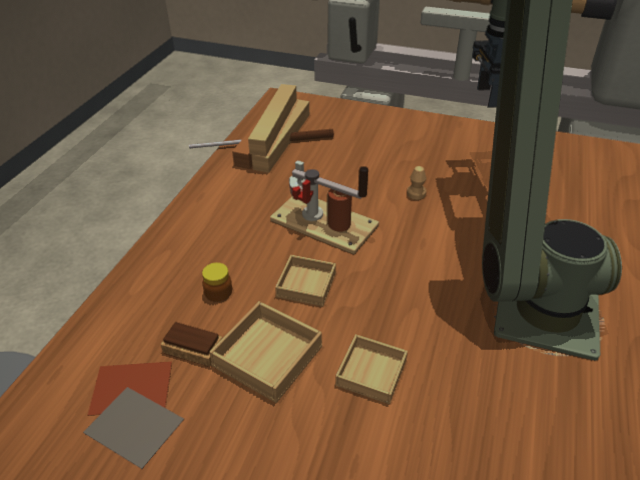

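The scene picture shows the stand around (250,225) with the hub at (238,202), grip at (300,160), roll at (278,208), foot at (266,122), large tray at (433,360), jar at (313,375) and block at (390,432). The side picture agrees, with the grip at (363,180) and the large tray at (266,350).

```bash
python3 - <<'E'
from h import *
def sel(D,box,cond):
    x0,y0,x1,y1=box; W=D["W"][y0:y1,x0:x1].reshape(-1,3); px=D["px"][y0:y1,x0:x1].reshape(-1,3).astype(int)
    hsv=cv2.cvtColor(D["px"][y0:y1,x0:x1],cv2.COLOR_RGB2HSV).reshape(-1,3).astype(int)
    m=cond(W,px,hsv)&np.isfinite(W[:,0]); return W[m]
S=np.load("scene0.npz");T=np.load("side0.npz")
def circ(P):
    A=np.c_[2*P[:,:2],np.ones(len(P))];s=np.linalg.lstsq(A,(P[:,:2]**2).sum(1),rcond=None)[0]
    return np.round([s[0],s[1],np.sqrt(s[2]+s[0]**2+s[1]**2)],1)
def rep(n,P):
    if len(P)<3: print(n,len(P));return
    print(n,len(P),"med",np.round(np.median(P,0),1),"min",np.round(P.min(0),1),"max",np.round(P.max(0),1),"circ",circ(P))
for nm,D,bx in(("scene",S,dict(grip=(285,135,315,185),roll=(255,180,300,235),hub=(225,185,255,215),foot=(250,98,282,142),jar=(292,350,335,398),stand=(190,140,330,280),tray=(365,295,500,425),block=(350,390,430,470))),
 ("side",T,dict(grip=(350,160,375,200),roll=(320,180,360,235),hub=(300,165,325,195),foot=(405,160,432,202),jar=(198,258,236,305),stand=(265,150,385,255),tray=(208,300,325,402),block=(155,320,222,365)))):
    print(nm)
    rep("grip",sel(D,bx["grip"],lambda W,p,h:(p.max(1)<70)&(W[:,2]>136)))
    rep("griptop",sel(D,bx["grip"],lambda W,p,h:(W[:,2]>200)))
    rep("roll",sel(D,bx["roll"],lambda W,p,h:(W[:,2]>30)&(W[:,2]<110)&(p[:,0]>1.6*p[:,1])))
    rep("rolltop",sel(D,bx["roll"],lambda W,p,h:(W[:,2]>110)&(W[:,2]<119)))
    rep("hubtop",sel(D,bx["hub"],lambda W,p,h:(W[:,2]>139)&(W[:,2]<150)))
    rep("foot",sel(D,bx["foot"],lambda W,p,h:(W[:,2]>10)&(W[:,2]<100)))
    rep("jartop",sel(D,bx["jar"],lambda W,p,h:(W[:,2]>60)&(W[:,2]<70)))
    rep("tall",sel(D,bx["stand"],lambda W,p,h:(W[:,2]>145)&(W[:,2]<155)))
    rep("redtall",sel(D,bx["stand"],lambda W,p,h:(W[:,2]>108)&(W[:,2]<155)&(p[:,0]>2.5*p[:,1])&(p[:,0]>130)))
    rep("block",sel(D,bx["block"],lambda W,p,h:(W[:,2]>33)&(W[:,2]<44)))
    P=sel(D,bx["tray"],lambda W,p,h:(W[:,2]>39)&(W[:,2]<50)); rep("trayrim",P)
    r=cv2.minAreaRect(P[:,:2].astype(np.float32)); print(r)
    P=sel(D,bx["stand"],lambda W,p,h:(W[:,2]>11)&(W[:,2]<19)); print("plate",cv2.minAreaRect(P[:,:2].astype(np.float32)))
    P=sel(D,bx["stand"],lambda W,p,h:(W[:,2]>126)&(W[:,2]<138)&(p.max(1)>70)); rep("arm",P); print(cv2.fitLine(P[:,:2].astype(np.float32),2,0,.01,.01).ravel())
for n,D,(x0,y0,x1,y1) in(("scene",S,(190,130,350,290)),("side",T,(260,140,400,260))):
    cv2.imwrite(f"pics/{n}_c.png",cv2.resize(D["px"][y0:y1,x0:x1,::-1],None,fx=3.6,fy=3.6,interpolation=2))
E
```

```text
scene
grip 287 med [ 457.2 -109.6  181.6] min [ 444.5 -127.4  136.3] max [ 463.4 -104.2  207.5] circ [ 454.1 -113.7    7.8]
griptop 89 med [ 453.  -114.7  204.5] min [ 441.7 -125.3  200.1] max [ 463.2 -105.2  207.5] circ [ 452.5 -115.3    7.8]
roll 515 med [ 523.7 -103.8   77. ] min [ 495.6 -142.9   30. ] max [596.2 -87.7 110. ] circ [ 543.3 -101.7   29.1]
rolltop 300 med [ 516.8 -115.2  114. ] min [ 484.3 -156.7  110.1] max [595.1 -88.8 118.9] circ [ 537.9 -120.4   34.6]
hubtop 250 med [ 589.5 -145.   142.9] min [ 571.1 -164.8  139.1] max [607.5 -97.6 149.6] circ [ 588.6 -136.1   17.3]
foot 581 med [ 365.  -325.1   51.3] min [ 331.9 -360.7   10.1] max [ 382.8 -308.3   90.6] circ [ 359.3 -331.8   15.6]
jartop 756 med [705.6 168.1  63.7] min [676.9 140.4  60. ] max [732.  194.7  69.8] circ [705.1 167.6  19.6]
tall 191 med [ 588.9 -118.1  148.6] min [ 444.8 -181.4  145. ] max [640.1 -89.2 154.6] circ [ 531.7 -172.5   92.3]
redtall 87 med [ 610.2 -102.5  119.8] min [ 581.5 -117.   114.5] max [623.  -89.8 151.3] circ [ 601.5 -101.7   15.2]
block 1859 med [680.1 329.9  38.7] min [607.3 30
[... 1499 characters left out ...]
609.4 -101.6  122.1] min [ 580.6 -113.3  115.8] max [621.  -92.3 152.5] circ [ 599.8 -103.    15.7]
block 1121 med [674.  335.4  39.3] min [597.  304.1  33.1] max [731.4 365.4  44. ] circ [671.6 341.3  37.4]
trayrim 1203 med [535.2 312.1  43.6] min [434.3 204.2  39. ] max [650.8 395.9  49.7] circ [532.  301.6  89.3]
((545.8085327148438, 295.2933654785156), (163.38938903808594, 195.29843139648438), 76.02552795410156)
plate ((636.791259765625, -191.65869140625), (208.57762145996094, 475.0415954589844), 56.12135314941406)
arm 380 med [ 538.5 -131.3  132.7] min [ 459.  -179.6  126. ] max [641.5 -88.1 137.9] circ [ 551.3 -148.2   59.7]
[ 9.7062463e-01 -2.4059886e-01  5.4598517e+02 -1.3288063e+02]
```

View pics/scene_c.png

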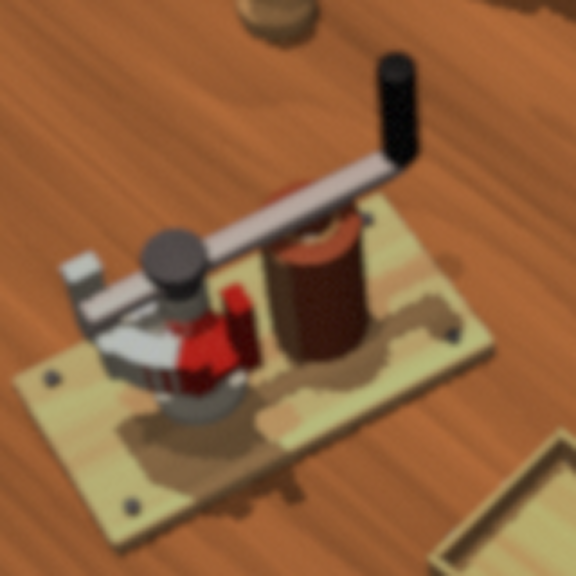

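The crop shows the closed lever running from the grip (397,110) over the roll to the hub (175,260), with the red stop at (240,325) and the white stop at (82,285). 

Estimates:
- Hinge: about (588.5, -144.5).
- Grip: (452, -114).
- Spindle: (510, -127).
- Tray: (531.5, 300.5).

The stand x axis is at about -12.6°.

send_rows --steps '[[[0.62, -0.49, -0.3, 0, 1], [0.62, -0.49, -0.3, 0, 1], [0.62, -0.49, -0.3, 0, 1], [0.62, -0.49, -0.3, 0, 1], [0.62, -0.49, -0.3, 0, 1]]]' --squeeze 25

```text
time_s: 0.52
ee_pos: [297.8, -391.4, 237.2]
ee_rot: [-179.9, 0.0, 22.5]
force: [0.9, 0.1, -0.8]
gripper_width: 91.5
gripper_force: 0.0
```

send_rows --steps '[[[0.62, -0.49, 0, 0, 1], [0.62, -0.49, 0, 0, 1], [0.62, -0.49, 0, 0, 1], [0.62, -0.49, 0, 0, 1], [0.62, -0.49, 0, 0, 1]]]'

```text
time_s: 0.93
ee_pos: [374.7, -253.3, 236.8]
ee_rot: [-180.0, 0.0, 22.5]
force: [0.7, -0.4, -0.2]
gripper_width: 91.0
gripper_force: 0.0
```

send_rows --steps '[[[0.62, -0.49, 0, 0, 1], [0.62, -0.49, 0, 0, 1], [0.62, -0.49, 0, 0, 1], [0.62, -0.49, 0, 0, 1], [0.62, -0.49, 0, 0, 1]]]'

```text
time_s: 1.35
ee_pos: [451.5, -115.2, 236.8]
ee_rot: [-180.0, 0.0, 22.6]
force: [0.3, -1.0, -0.6]
gripper_width: 91.1
gripper_force: 0.0
```

send_rows --steps '[[[0, 0, 0, 1, 0.7], [0, 0, 0, 1, 0.7], [0, 0, 0, 1, 0.7], [0, 0, 0, 1, 0.7], [0, 0, 0, 1, 0.7]]]'

```text
time_s: 1.77
ee_pos: [451.1, -116.5, 236.6]
ee_rot: [180.0, 0.1, -12.1]
force: [0.0, -0.2, -0.2]
gripper_width: 64.2
gripper_force: 0.0
```

send_rows --steps '[[[0, 0, 0, 0.1, 0.7], [0, 0, 0, 0, 0.7], [0, 0, 0, 0, 0.7]]]'

```text
time_s: 2.02
ee_pos: [451.2, -116.8, 236.9]
ee_rot: [180.0, 0.0, -12.4]
force: [0.1, 0.1, 0.4]
gripper_width: 63.9
gripper_force: 0.0
```

send_rows --steps '[[[0, -0.06, 0.5, 0, 0.7], [0, 0, 0.5, 0, 0.7], [0, 0, 0.5, 0, 0.7], [0, 0, 0.38, 0, 0.7], [0, 0, 0, 0, 0.7]]]'

```text
time_s: 2.43
ee_pos: [449.4, -113.8, 158.9]
ee_rot: [-180.0, 0.4, -12.4]
force: [-0.5, 0.1, -0.6]
gripper_width: 63.9
gripper_force: 0.0
```

send_rows --steps '[[[0, 0, 0, 0, 0], [0, 0, 0, 0, 0], [0, 0, 0, 0, 0], [0, 0, 0, 0, 0], [0, 0, 0, 0, 0]]]'

```text
time_s: 2.85
ee_pos: [452.4, -114.6, 162.6]
ee_rot: [180.0, -0.1, -12.5]
force: [0.4, -1.0, -0.0]
gripper_width: 33.6
gripper_force: 0.0
```

send_rows --steps '[[[0, 0, 0, 0, 0], [0, 0, 0, 0, 0], [0, 0, 0, 0, 0], [0, 0, 0, 0, 0]]]'

```text
time_s: 3.18
ee_pos: [452.0, -114.6, 162.2]
ee_rot: [180.0, -0.0, -12.5]
force: [-0.6, -0.4, 2.1]
gripper_width: 20.5
gripper_force: 25.0
```

send_rows --steps '[[[0, 0, -0.15, 0, 0], [0, 0, -0.15, 0, 0], [0, 0, -0.16, 0, 0], [0, 0, 0, 0, 0], [0, 0, 0, 0, 0]]]'

```text
time_s: 3.6
ee_pos: [452.0, -114.5, 180.5]
ee_rot: [180.0, -0.0, -12.5]
force: [2.5, -1.0, -6.5]
gripper_width: 20.6
gripper_force: 25.0
```

```bash
python3 - <<'E'
from h import *
f=grab("scene"); W=cloud(f)
cv2.imwrite("pics/lift.png",cv2.resize(f["pixels"][130:290,190:350,::-1],None,fx=3.6,fy=3.6,interpolation=2))
s=env.state(); print(s["ee_pos"],s["force"],s["torque"])
p=W[185:215,225:255].reshape(-1,3); p=p[(p[:,2]>135)&(p[:,2]<180)]; print(np.percentile(p[:,2],[10,50,75,90]))
E
```

```text
[ 452.00222219 -114.54894812  180.27004724] [ 1.91955089 -1.9608089  -5.36763234] [-0.32817749 -0.38385769 -0.04118471]
[143.49490333 156.61680955 160.77850123 162.63258037]
```

View pics/lift.png

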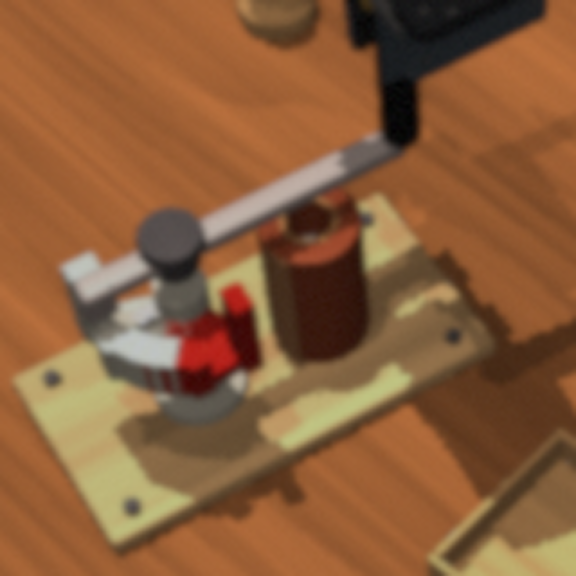

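The lever is up by about 18 mm: the hub top rose from 144 to about 162 and the arm is clear of the fence. Now I'll swing it along the arc.

send_rows --steps '[[[0.006, 0.21, 0, -0.5, 0], [0.006, 0.21, 0, -0.5, 0], [0.006, 0.21, 0, -0.5, 0], [0.006, 0.21, 0, -0.5, 0], [0.006, 0.21, 0, -0.5, 0]]]'

```text
time_s: 4.07
ee_pos: [448.6, -155.5, 179.8]
ee_rot: [-179.9, 0.0, 4.8]
force: [2.3, 1.0, -6.3]
gripper_width: 20.4
gripper_force: 25.0
```

send_rows --steps '[[[0.006, 0.21, 0, -0.5, 0], [0.006, 0.21, 0, -0.5, 0], [0.006, 0.21, 0, -0.5, 0], [0.006, 0.21, 0, -0.5, 0], [0.006, 0.21, 0, -0.5, 0]]]'

```text
time_s: 4.48
ee_pos: [457.5, -196.2, 179.5]
ee_rot: [-179.8, 0.1, 22.0]
force: [0.4, 1.8, -4.8]
gripper_width: 20.3
gripper_force: 25.0
```

send_rows --steps '[[[0.006, 0.21, 0, -0.5, 0], [0.006, 0.21, 0, -0.5, 0], [0.006, 0.21, 0, -0.5, 0], [0.006, 0.21, 0, -0.5, 0], [0.006, 0.21, 0, -0.5, 0]]]'

```text
time_s: 4.9
ee_pos: [478.0, -232.4, 179.2]
ee_rot: [-179.7, 0.1, 39.2]
force: [-1.2, -0.2, -5.1]
gripper_width: 20.8
gripper_force: 25.0
```

send_rows --steps '[[[0.006, 0.21, 0, -0.5, 0], [0.006, 0.21, 0, -0.5, 0], [0.006, 0.21, 0, -0.5, 0], [0.006, 0.21, 0, -0.5, 0], [0, 0, 0, 0, 0]]]'

```text
time_s: 5.32
ee_pos: [503.1, -257.1, 179.0]
ee_rot: [-179.8, 0.1, 52.9]
force: [-0.7, -2.2, -5.3]
gripper_width: 20.7
gripper_force: 25.0
```

```bash
python3 - <<'E'
from h import *
s=env.state(); print(s["ee_pos"],s["ee_rot"],s["force"],s["torque"])
d=s["ee_pos"][:2]-[588.5,-144.5]; print(np.hypot(*d), np.arctan2(d[1],d[0])%6.2832-np.arctan2(30.,-136.5))
f=grab("scene");cv2.imwrite("pics/swing.png",cv2.resize(f["pixels"][130:290,190:350,::-1],None,fx=3.6,fy=3.6,interpolation=2))
E
```

```text
[ 503.05921284 -257.05100065  179.02140789] [-1.79831871e+02  1.03578058e-01  5.28608177e+01] [-0.69075136 -2.23925883 -5.2572817 ] [-0.57024892  0.12160038  0.03726151]
141.30766383027347 1.1378332374980578
```

View pics/swing.png

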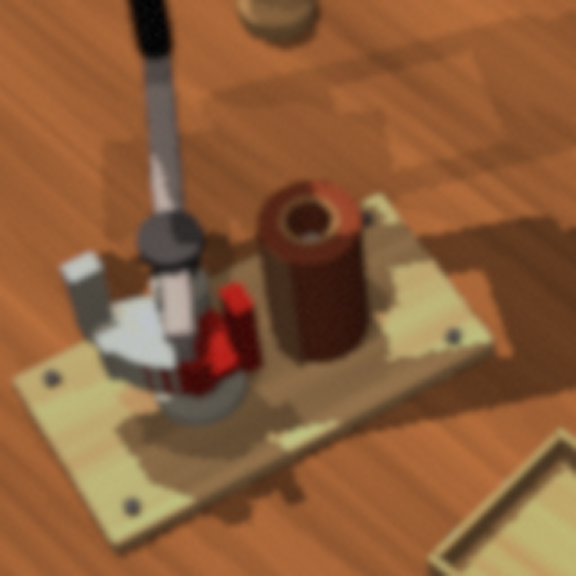

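The lever tail at (175,305) is still short of the red stop at (240,320). I'll carry on slowly, watching the force.

send_rows --steps '[[[0.004, 0.105, -0.01, -0.25, 0], [0.004, 0.105, -0.01, -0.25, 0], [0.004, 0.105, -0.01, -0.25, 0], [0.004, 0.105, 0, -0.25, 0], [0.004, 0.105, 0, -0.25, 0]]]'

```text
time_s: 5.78
ee_pos: [519.5, -267.8, 180.8]
ee_rot: [-179.8, 0.2, 61.4]
force: [-3.3, -4.2, -6.5]
gripper_width: 20.1
gripper_force: 25.0
```

send_rows --steps '[[[0.002, 0.08, 0, -0.2, 0], [0.002, 0.08, 0, -0.2, 0], [0.002, 0.08, 0, -0.2, 0]]]'

```text
time_s: 6.03
ee_pos: [528.3, -272.3, 180.8]
ee_rot: [-179.8, 0.2, 65.5]
force: [-3.7, -3.8, -6.0]
gripper_width: 20.4
gripper_force: 25.0
```

send_rows --steps '[[[0.01, 0.08, 0, -0.2, 0], [0.01, 0.08, 0, -0.2, 0]]]'

```text
time_s: 6.2
ee_pos: [534.3, -274.9, 180.9]
ee_rot: [-179.8, 0.2, 68.3]
force: [-4.0, -5.8, -6.8]
gripper_width: 20.7
gripper_force: 25.0
```

send_rows --steps '[[[0.004, 0.08, 0, -0.2, 0], [0.004, 0.08, 0, -0.2, 0]]]'

```text
time_s: 6.37
ee_pos: [540.5, -277.3, 180.9]
ee_rot: [-179.8, 0.3, 71.0]
force: [-3.7, -7.8, -6.5]
gripper_width: 20.9
gripper_force: 25.0
```

send_rows --steps '[[[-0.015, 0.08, 0, -0.2, 0], [-0.015, 0.08, 0, -0.2, 0]]]'

```text
time_s: 6.53
ee_pos: [546.6, -279.5, 180.9]
ee_rot: [-179.9, 0.1, 73.7]
force: [-1.9, -3.9, -6.1]
gripper_width: 20.6
gripper_force: 25.0
```

send_rows --steps '[[[-0.01, 0.08, 0, -0.2, 0], [-0.01, 0.08, 0, -0.2, 0]]]'

```text
time_s: 6.7
ee_pos: [553.4, -281.4, 181.1]
ee_rot: [-179.9, 0.0, 76.6]
force: [-1.6, -4.4, -7.3]
gripper_width: 20.3
gripper_force: 25.0
```

send_rows --steps '[[[-0.002, 0.08, 0, -0.2, 0], [-0.002, 0.08, 0, -0.2, 0]]]'

```text
time_s: 6.87
ee_pos: [560.3, -282.9, 181.3]
ee_rot: [-180.0, 0.0, 79.4]
force: [-1.3, -4.8, -6.1]
gripper_width: 20.4
gripper_force: 25.0
```

send_rows --steps '[[[-0.002, 0.08, 0, -0.2, 0], [-0.002, 0.08, 0, -0.2, 0]]]'

```text
time_s: 7.03
ee_pos: [564.5, -283.6, 181.2]
ee_rot: [-179.7, -0.0, 82.1]
force: [-9.4, -2.8, -2.6]
gripper_width: 20.5
gripper_force: 25.0
```

Contact with the stop shows as Fx -9 at turn of about 1.61. I'll back off slightly and lower.

send_rows --steps '[[[0, -0.12, 0, 0.15, 0], [0, 0, 0.15, 0, 0], [0, 0, 0.1, 0, 0], [0, 0, 0, 0, 0]]]'

```text
time_s: 7.37
ee_pos: [562.0, -283.4, 171.3]
ee_rot: [180.0, 0.0, 81.0]
force: [-2.7, -4.0, -2.7]
gripper_width: 20.6
gripper_force: 25.0
```

send_rows --steps '[[[0, 0, 0.1, 0, 0], [0, 0, 0.1, 0, 0], [0, 0, 0, 0, 0]]]'

```text
time_s: 7.62
ee_pos: [562.0, -283.4, 163.2]
ee_rot: [180.0, 0.0, 81.0]
force: [-2.9, -2.9, -2.6]
gripper_width: 20.4
gripper_force: 25.0
```

send_rows --steps '[[[0, 0, 0.02, 0, 0.7], [0, 0, 0, 0, 0.7], [0, 0, 0, 0, 0.7], [0, 0, 0, 0, 0.7], [0, 0, 0, 0, 0.7]]]'

```text
time_s: 8.03
ee_pos: [562.6, -282.8, 163.1]
ee_rot: [179.9, -0.0, 81.0]
force: [0.7, -0.6, 0.1]
gripper_width: 51.3
gripper_force: 0.0
```

send_rows --steps '[[[0, 0, -0.4, 0, 0.7], [0, 0, -0.5, 0, 1], [0, 0, -0.5, 0, 1], [0, 0, -0.5, 0, 1], [0, 0, 0, 0, 1]]]'

```text
time_s: 8.45
ee_pos: [564.3, -284.0, 243.5]
ee_rot: [179.5, 0.1, 81.0]
force: [0.2, -0.2, 0.6]
gripper_width: 84.2
gripper_force: 0.0
```

```bash
python3 - <<'E'
from h import *
s=env.state(); print(s["ee_pos"],s["ee_rot"],s["force"])
f=grab("scene"); W=cloud(f); g=grab("side"); V=cloud(g)
a=f["pixels"][110:270,190:350,::-1]; b=g["pixels"][110:270,260:420,::-1]
cv2.imwrite("pics/parked.png",cv2.resize(np.hstack([a,b]),None,fx=2.5,fy=2.5,interpolation=2))
def circ(P):
    A=np.c_[2*P[:,:2],np.ones(len(P))];q=np.linalg.lstsq(A,(P[:,:2]**2).sum(1),rcond=None)[0]
    return np.round([q[0],q[1],np.sqrt(q[2]+q[0]**2+q[1]**2)],1)
for X,F in((W,f),(V,g)):
    p=X.reshape(-1,3); c=F["pixels"].reshape(-1,3).astype(int)
    m=np.hypot(p[:,0]-588,p[:,1]+144)<14; q=p[m&(p[:,2]>130)]; print("hub z",np.percentile(q[:,2],[25,50,75]))
    m=(np.hypot(p[:,0]-510,p[:,1]+127)<36)&(p[:,2]>108)&(p[:,2]<121); q=p[m]; print("rolltop",len(q),q.min(0),q.max(0),cv2.minEnclosingCircle(q[:,:2].astype(np.float32)))
    m=(np.hypot(p[:,0]-562,p[:,1]+283)<22)&(p[:,2]>140)&(p[:,2]<215);q=p[m];print("grip",len(q),np.median(q,0),q[:,2].max())
E
```

```text
[ 564.2503446  -283.97938077  243.51501714] [1.79494307e+02 1.34695143e-01 8.10182441e+01] [ 0.17977696 -0.22365961  0.64457069]
hub z [141.16092806 142.89663757 144.4536479 ]
rolltop 503 [ 481.28846951 -157.95618912  108.12960291] [540.88365326 -99.04076662 119.54184712] ((512.6949462890625, -129.3075714111328), 31.944597244262695)
grip 312 [ 564.43618522 -277.00800374  183.75313781] 208.58109629118883
hub z [142.42998015 144.07652062 144.91847448]
rolltop 298 [ 481.26514381 -158.74655349  108.10205872] [540.90161209 -94.51741539 120.30827969] ((510.90509033203125, -126.67367553710938), 32.16181564331055)
grip 213 [ 558.72981172 -276.09596072  180.14090072] 208.77808017193934
```

View pics/parked.png

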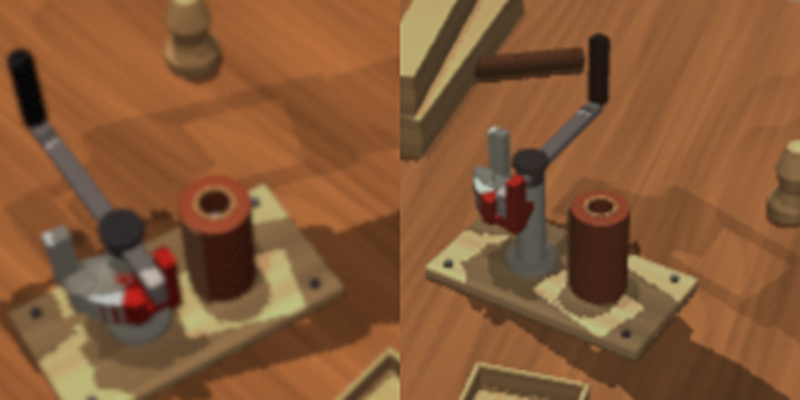

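The lever is parked: the hub top is back at 144 mm with the tail beside the red stop (left view (150,275)), and the roll top is centred near (511,-127.5). Next is the roll.

send_rows --steps '[[[0.73, -0.39, 0, 0, 1], [0.73, -0.39, 0, 0, 1], [0.73, -0.39, 0, 0, 1], [0.73, -0.38, 0, 0, 1], [0.73, -0.38, 0, 0, 1]]]'

```text
time_s: 8.97
ee_pos: [506.9, -125.3, 236.8]
ee_rot: [-179.8, -0.0, 81.0]
force: [0.1, 0.2, -0.9]
gripper_width: 91.1
gripper_force: 0.0
```

send_rows --steps '[[[0, 0, 0, -1, 1], [0, 0, 0, -1, 1], [0, 0, 0, -1, 1], [0, 0, 0, -1, 1], [0, 0, 0, -1, 1]]]'

```text
time_s: 9.38
ee_pos: [507.6, -126.4, 236.9]
ee_rot: [-179.9, -0.1, 115.7]
force: [-0.5, -0.5, -0.0]
gripper_width: 91.1
gripper_force: 0.0
```

send_rows --steps '[[[0, 0, 0, -1, 1], [0, 0, 0, -1, 1], [0, 0, 0, -1, 1], [0, 0, 0, -1, 1], [0, 0, 0, -1, 1]]]'

```text
time_s: 9.8
ee_pos: [507.6, -126.5, 236.8]
ee_rot: [-180.0, -0.2, 150.1]
force: [-0.2, 0.8, 1.0]
gripper_width: 91.3
gripper_force: 0.0
```

send_rows --steps '[[[0, 0, 0, -1, 1], [0, 0, 0, -1, 1], [0, 0, 0, -0.57, 1], [0, 0, 0, 0, 1], [0, 0, 0, 0, 1]]]'

```text
time_s: 10.22
ee_pos: [507.9, -126.7, 237.3]
ee_rot: [180.0, -0.1, 167.3]
force: [-0.3, 0.5, -0.6]
gripper_width: 91.2
gripper_force: 0.0
```

send_rows --steps '[[[-0.08, 0, 0.7, 0, 1], [0, 0, 0.8, 0, 1], [0, 0, 0.8, 0, 1], [0, 0, 0.8, 0, 1], [0, 0, 0.6, 0, 1]]]'

```text
time_s: 10.63
ee_pos: [509.9, -127.1, 87.7]
ee_rot: [180.0, -0.2, 167.3]
force: [-1.1, -0.3, 0.6]
gripper_width: 91.4
gripper_force: 0.0
```

send_rows --steps '[[[0, 0, 0.3, 0, 0.9], [0, 0, 0, 0, 0.6], [0, 0, 0, 0, 0.6], [0, 0, 0, 0, 0], [0, 0, 0, 0, 0]]]'

```text
time_s: 11.05
ee_pos: [512.7, -128.0, 80.0]
ee_rot: [-180.0, 0.2, 167.4]
force: [-0.4, -0.2, -0.2]
gripper_width: 60.5
gripper_force: 0.0
```

send_rows --steps '[[[0, 0, 0, 0, 0], [0, 0, 0, 0, 0], [0, 0, 0, 0, 0], [0, 0, 0, 0, 0], [0, 0, 0, 0, 0]]]'

```text
time_s: 11.47
ee_pos: [511.7, -127.7, 78.8]
ee_rot: [-180.0, 0.0, 167.4]
force: [-0.3, 0.2, 0.4]
gripper_width: 27.4
gripper_force: 0.0
```

The fingers shut past the roll's width without any force, so I need to look.

```bash
python3 - <<'E'
from h import *
s=env.state(); print(s["ee_pos"],s["gripper_width"],s["gripper_force"],s["force"])
f=grab("scene"); g=grab("side")
a=f["pixels"][110:270,190:350,::-1]; b=g["pixels"][110:270,260:420,::-1]
cv2.imwrite("pics/miss.png",cv2.resize(np.hstack([a,b]),None,fx=2.5,fy=2.5,interpolation=2))
E
```

```text
[ 511.69722999 -127.70029879   78.80389125] 27.398986224063993 0.0 [-0.34307562  0.19010521  0.39582501]
```

View pics/miss.png

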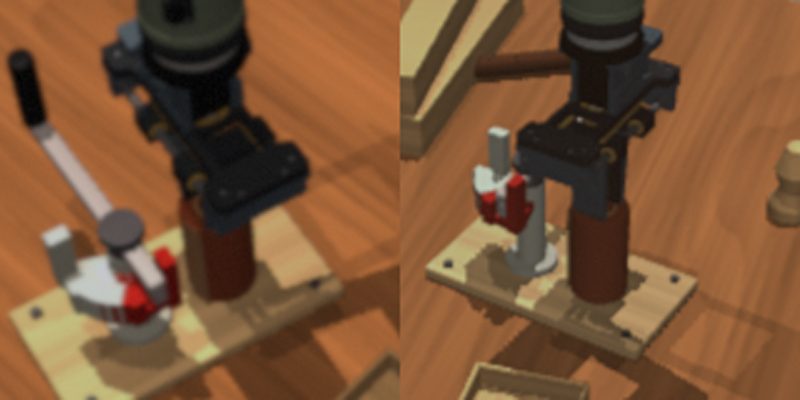

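```bash
python3 - <<'E'
from h import *
for n in("scene","side"):
    f=grab(n); X=cloud(f).reshape(-1,3); c=f["pixels"].reshape(-1,3).astype(int)
    m=(np.hypot(X[:,0]-511,X[:,1]+127.5)<60)&(X[:,2]>20)&(X[:,2]<200)
    d=np.array([[.976,.218],[-.218,.976]])   # rows -> stand x,y
    q=X[m]; e=np.c_[(q[:,:2]-[511,-127.5])@np.array([[.976,.218],[-.218,.976]]),q[:,2]]
    red=(c[m][:,0]>1.6*c[m][:,2])&(c[m][:,0]>60); dark=c[m].max(1)<75
    for k,mm in(("red",red),("dark",dark)):
        for z in range(20,160,15):
            w=e[mm&(e[:,2]>=z)&(e[:,2]<z+15)]
            if len(w)>3: print(n,k,z,len(w),np.round(np.percentile(w[:,0],[2,98])),np.round(np.percentile(w[:,1],[2,50,98])))
E
```

```text
scene red 20 46 [-47.  29.] [-14.  15.  28.]
scene red 35 32 [-21.  30.] [-10.   9.  19.]
scene red 50 44 [-23.  30.] [-8. 13. 20.]
scene red 65 42 [-20.  30.] [-11.  12.  23.]
scene red 80 38 [-21.  30.] [-8. 12. 20.]
scene red 95 42 [ 4. 30.] [-11.   9.  20.]
scene red 110 108 [14. 29.] [-20.  -0.  20.]
scene dark 20 99 [-20.  28.] [ 6. 22. 28.]
scene dark 35 96 [-16.  29.] [ 3. 23. 29.]
scene dark 50 111 [-16.  29.] [ 4. 22. 27.]
scene dark 65 115 [-17.  29.] [ 3. 22. 27.]
scene dark 80 104 [-16.  29.] [ 5. 24. 28.]
scene dark 95 108 [-16.  28.] [ 4. 23. 28.]
scene dark 110 94 [-2. 28.] [-15.   8.  27.]
scene dark 125 31 [11. 20.] [-15.  14.  20.]
scene dark 140 14 [15. 20.] [11. 18. 21.]
side red 20 89 [-30.  28.] [-7. 22. 30.]
side red 35 89 [-27.  28.] [ 5. 22. 31.]
side red 50 89 [-29.  28.] [-4. 22. 30.]
side red 65 88 [-28.  28.] [ 4. 21. 31.]
side red 80 96 [-29.  26.] [-8. 22. 31.]
side red 95 100 [-29.  27.] [-8. 21. 29.]
side red 110 120 [-28.  26.] [-17.  16.  30.]
side red 125 5 [18. 20.] [16. 17. 18.]
side dark 20 102 [-29.  20.] [-7. 23. 30.]
side dark 35 106 [-29.  20.] [-6. 22. 31.]
side dark 50 106 [-29.  20.] [-6. 22. 30.]
side dark 65 106 [-29.  19.] [-4. 22. 31.]
side dark 80 120 [-29.  24.] [-3. 22. 31.]
side dark 95 117 [-29.  20.] [-12.  22.  31.]
side dark 110 184 [-28.  20.] [-16.  16.  30.]
side dark 125 87 [-17.  16.] [-16.  17.  22.]
side dark 140 69 [-17.   9.] [-18.  16.  23.]
side dark 155 50 [-17.  -7.] [-17.  11.  22.]
```

```bash
python3 - <<'E'
from h import *
w=grab("wrist"); g=grab("side")
a=cv2.resize(w["pixels"][...,::-1],(480,360)); b=cv2.resize(g["pixels"][140:240,290:380,::-1],(320,360),interpolation=2)
cv2.imwrite("pics/miss2.png",np.hstack([a,b]))
s=env.state(); print(s["gripper_width"],s["gripper_force"],s["time_s"])
E
```

```text
3.0209894800567185 0.0 11.7667
```

View pics/miss2.png

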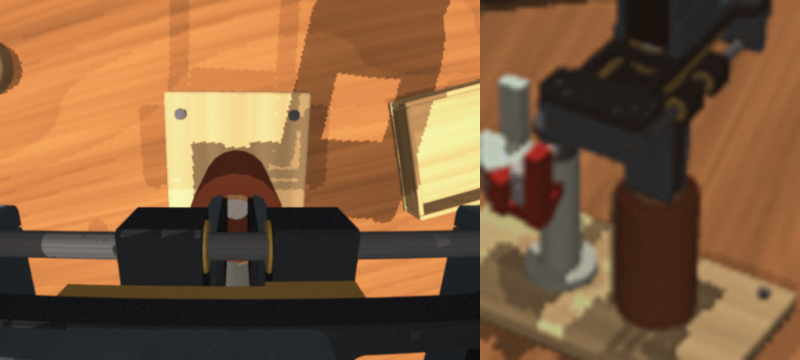

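The pictures show the fingers shut over the roll's middle without feeling it: finger edges at about (655,190) in the side crop, right at the roll's top face. I'll raise the arm and check where the fingertips really are.

send_rows --steps '[[[0, 0, -0.3, 0, 0], [0, 0, -0.3, 0, 0], [0, 0, -0.6, 0, 0], [0, 0, -0.8, 0, 0], [0, 0, -0.8, 0, 0]]]'

```text
time_s: 12.18
ee_pos: [510.9, -127.5, 191.3]
ee_rot: [180.0, -0.1, 167.4]
force: [0.3, 1.3, 0.3]
gripper_width: 0.3
gripper_force: 0.0
```

send_rows --steps '[[[0, 0, 0, 0, 0], [0, 0, 0, 0, 0]]]'

```text
time_s: 12.35
ee_pos: [512.8, -128.0, 192.5]
ee_rot: [-180.0, 0.3, 167.4]
force: [-1.1, 0.6, 0.1]
gripper_width: 0.4
gripper_force: 0.0
```

```bash
python3 - <<'E'
from h import *
s=env.state(); print(s["ee_pos"],s["gripper_width"],s["force"])
d=np.array([[.976,.218],[-.218,.976]])
for n in("scene","side"):
    f=grab(n); X=cloud(f).reshape(-1,3); c=f["pixels"].reshape(-1,3).astype(int)
    m=(np.hypot(X[:,0]-511,X[:,1]+127.5)<50)&(X[:,2]>20)&(X[:,2]<260)
    q=X[m];e=np.c_[(q[:,:2]-[511,-127.5])@d,q[:,2]]
    for z in range(100,250,10):
        w=e[(e[:,2]>=z)&(e[:,2]<z+10)]
        if len(w)>2: print(n,z,len(w),np.round(np.percentile(w[:,0],[2,98])),np.round(np.percentile(w[:,1],[2,98])),np.median(c[m][(e[:,2]>=z)&(e[:,2]<z+10)],0))
E
```

```text
[ 512.81768747 -127.99719941  192.53339306] 0.4352295249239378 [-1.10514906  0.55830725  0.10230955]
scene 100 129 [-24.  30.] [-16.  28.] [58. 26. 15.]
scene 110 470 [-25.  28.] [-27.  27.] [75. 38. 22.]
scene 230 27 [11. 21.] [-8. 10.] [64. 42. 35.]
scene 240 35 [11. 21.] [-11.  11.] [27. 29. 32.]
side 100 107 [-29.  25.] [-16.  30.] [65. 34. 22.]
side 110 270 [-28.  26.] [-24.  29.] [69.  39.  24.5]
side 220 11 [-15.  14.] [-1.  8.] [56. 41. 38.]
side 230 50 [-17.  19.] [-6. 13.] [40. 38. 37.]
side 240 68 [-17.  18.] [-7. 13.] [40. 38. 38.]
```

The real fingertips are at z of about 228 while the reported TCP z is 192.5, so the tips end roughly 36 mm short of the reported TCP. I'll check where the gripper body begins before going lower.

```bash
python3 - <<'E'
from h import *
d=np.array([[.976,.218],[-.218,.976]])
for n in("scene","side"):
    f=grab(n); X=cloud(f).reshape(-1,3)
    m=(np.hypot(X[:,0]-512,X[:,1]+127.7)<130)&(X[:,2]>215)&(X[:,2]<350)
    q=X[m];e=np.c_[(q[:,:2]-[512,-127.7])@d,q[:,2]]
    print(n,"lowest",np.round(np.sort(e[np.hypot(e[:,0],e[:,1])<30][:,2])[:6],1))
    for z in range(220,350,6):
        w=e[(e[:,2]>=z)&(e[:,2]<z+6)]
        if len(w)>2: print(n,z,len(w),np.round(np.percentile(w[:,0],[2,98])),np.round(np.percentile(w[:,1],[2,98])))
E
```

```text
scene lowest [223.6 223.7 226.  226.7 229.2 229.3]
scene 226 11 [10. 18.] [-4.  8.]
scene 232 18 [ 8. 18.] [-9.  9.]
scene 238 22 [ 7. 18.] [-10.  10.]
scene 244 20 [10. 18.] [-8. 11.]
scene 250 15 [12. 18.] [-8. 12.]
scene 256 17 [14. 18.] [-10.  11.]
scene 262 18 [14. 17.] [-10.  13.]
scene 268 5 [17. 18.] [-4. 11.]
scene 298 8 [-31.  20.] [-77.  79.]
scene 304 144 [-36.  38.] [-76.  82.]
scene 310 190 [-35.  39.] [-76.  82.]
scene 316 281 [-30.  39.] [-74.  82.]
scene 322 319 [-37.  38.] [-74.  83.]
scene 328 302 [-36.  38.] [-76.  87.]
scene 334 185 [-33.  38.] [-77.  89.]
scene 340 563 [-34.  37.] [-82.  89.]
scene 346 860 [-34.  36.] [-82.  88.]
side lowest [225.  225.4 225.7 225.8 226.4 226.6]
side 220 4 [-15.   3.] [-6.  6.]
side 226 21 [-17.  16.] [-6. 10.]
side 232 36 [-18.  15.] [-9. 12.]
side 238 39 [-18.  14.] [-8. 13.]
side 244 36 [-19.  14.] [-5. 14.]
side 250 37 [-19.  16.] [-6. 13.]
side 256 25 [-20.  -3.] [-5. 15.]
side 262 23 [-20.  -4.] [-10.  15.]
side 268 28 [-18.  -6.] [-12.  15.]
side 274 23 [-19.  -6.] [-11.  17.]
side 280 21 [-19.  -7.] [-6. 16.]
side 286 15 [-20. -13.] [-6. 18.]
side 292 5 [-20. -17.] [ 7. 19.]
side 298 8 [-33.  -3.] [-68.  79.]
side 304 84 [-37.  33.] [-75.  83.]
side 310 142 [-40.  35.] [-76.  84.]
side 316 192 [-39.  31.] [-75.  84.]
side 322 197 [-40.  21.] [-76.  85.]
side 328 198 [-39.  34.] [-76.  89.]
side 334 155 [-39.  31.] [-80.  91.]
side 340 292 [-38.  31.] [-87.  91.]
side 346 446 [-37.  33.] [-82.  91.]
```

The whole gripper sits about 34 mm higher than reported (tips at about ee+34, body at about ee+110). I'll correct the grasp height accordingly, opening first and then descending to a reported z of 43.

send_rows --steps '[[[0, 0, 0, 0, 1], [0, 0, 0, 0, 1], [0, 0, 0, 0, 1], [0, 0, 0, 0, 1], [0, 0, 0, 0, 1]]]'

```text
time_s: 12.97
ee_pos: [511.6, -127.6, 190.4]
ee_rot: [-180.0, -0.0, 167.4]
force: [0.2, 0.3, -0.6]
gripper_width: 30.8
gripper_force: 0.0
```

send_rows --steps '[[[0, 0, 0, 0, 1], [0, 0, 0, 0, 1], [0, 0, 0, 0, 1], [0, 0, 0, 0, 1], [0, 0, 0, 0, 1]]]'

```text
time_s: 13.38
ee_pos: [511.6, -127.7, 190.7]
ee_rot: [-180.0, 0.0, 167.4]
force: [-0.6, 0.2, -0.7]
gripper_width: 64.1
gripper_force: 0.0
```

send_rows --steps '[[[0, 0, 0.4, 0, 1], [0, 0, 0.4, 0, 1], [0, 0, 0.4, 0, 1], [0, 0, 0.4, 0, 1], [0, 0, 0.4, 0, 1]]]'

```text
time_s: 13.8
ee_pos: [511.7, -127.7, 110.1]
ee_rot: [-180.0, 0.0, 167.4]
force: [-0.6, -0.1, -0.1]
gripper_width: 90.9
gripper_force: 0.0
```

Width is now 91; on down by 67 mm, gently.

send_rows --steps '[[[0, 0, 0.4, 0, 1], [0, 0, 0.4, 0, 1], [0, 0, 0.4, 0, 1], [0, 0, 0.3, 0, 1], [0, 0, 0.17, 0, 1]]]'

```text
time_s: 14.22
ee_pos: [510.8, -127.5, 42.4]
ee_rot: [180.0, -0.1, 167.4]
force: [-0.1, 0.3, -0.0]
gripper_width: 91.1
gripper_force: 0.0
```

send_rows --steps '[[[0, 0, 0, 0, 0.4], [0, 0, 0, 0, 0.4], [0, 0, 0, 0, 0.4], [0, 0, 0, 0, 0.4], [0, 0, 0, 0, 0.4]]]'

```text
time_s: 14.63
ee_pos: [512.2, -127.8, 44.7]
ee_rot: [-180.0, 0.1, 167.4]
force: [0.0, -0.7, -0.5]
gripper_width: 60.9
gripper_force: 0.0
```

send_rows --steps '[[[0, 0, 0, 0, 0.4], [0, 0, 0, 0, 0.4], [0, 0, 0, 0, 0.4]]]'

```text
time_s: 14.88
ee_pos: [512.2, -128.0, 44.5]
ee_rot: [-180.0, 0.1, 167.4]
force: [-0.7, -1.8, 3.1]
gripper_width: 57.2
gripper_force: 25.0
```

send_rows --steps '[[[0, 0, -0.2, 0, 0.4], [0, 0, -0.35, 0, 0.4], [0, 0, -0.5, 0, 0.4], [0, 0, -0.5, 0, 0.4], [0, 0, -0.5, 0, 0.4]]]'

```text
time_s: 15.3
ee_pos: [510.7, -127.2, 126.1]
ee_rot: [180.0, -0.1, 167.4]
force: [0.2, 0.5, -2.9]
gripper_width: 57.2
gripper_force: 25.0
```

send_rows --steps '[[[0, 0, -0.4, 0, 0.4], [0, 0, -0.15, 0, 0.4], [0, 0, 0, 0, 0.4], [0, 0, 0, 0, 0.4]]]'

```text
time_s: 15.63
ee_pos: [510.9, -127.4, 147.0]
ee_rot: [180.0, -0.1, 167.4]
force: [-0.8, -0.5, -3.8]
gripper_width: 57.1
gripper_force: 25.0
```

```bash
python3 - <<'E'
from h import *
s=env.state(); print(s["ee_pos"],s["ee_rot"],s["gripper_width"],s["force"])
f=grab("scene"); g=grab("side"); a=f["pixels"][90:250,190:350,::-1]; b=g["pixels"][90:250,260:420,::-1]
cv2.imwrite("pics/up.png",cv2.resize(np.hstack([a,b]),None,fx=2.5,fy=2.5,interpolation=2))
# tray: rim and floor points
for n,F in(("scene",f),("side",g)):
    X=cloud(F).reshape(-1,3); m=(np.abs(X[:,0]-531.5)<97)&(np.abs(X[:,1]-300.5)<97)
    q=X[m]; r=q[(q[:,2]>40)&(q[:,2]<49)]; u=np.array([.968,-.25]);v=np.array([.25,.968])
    A=(r[:,:2]-[531.5,300.5])@np.c_[u,v]; A=A[(np.abs(A)<85).all(1)]
    print(n,np.percentile(A,[1,99],axis=0).round(1).tolist(), "floor z",np.median(q[(q[:,2]<15)&(np.hypot(*(q[:,:2]-[531.5,300.5]).T)<50)][:,2]))
    m=(np.hypot(X[:,0]-512,X[:,1]+128)<34)&(X[:,2]>95)&(X[:,2]<150); q=X[m]; c=F["pixels"].reshape(-1,3)[m].astype(int); q=q[c[:,0]>1.6*c[:,2]]
    print("roll low",np.sort(q[:,2])[:5].round(1))
E
```

```text
[ 510.88277263 -127.37740282  147.047961  ] [ 1.79991610e+02 -9.48972153e-02  1.67429264e+02] 57.05535223759781 [-0.76130691 -0.53000895 -3.80052681]
scene [[-80.4, -81.7], [79.3, 77.6]] floor z 5.9668927605213185
roll low [115.4 116.3 116.4 116.5 116.6]
side [[-81.8, -81.7], [78.5, 79.8]] floor z 6.267843684486138
roll low [116.5 117.3 117.6 117.7 117.7]
```

View pics/up.png

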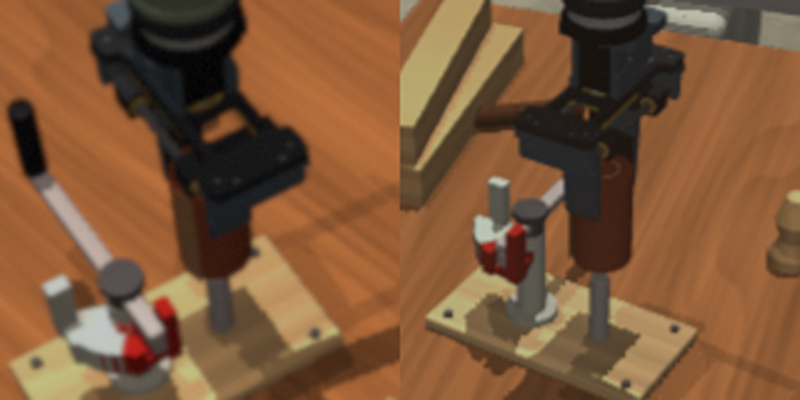

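The roll is off the spindle, with its underside at about 117 mm and the bare spindle visible at (598,305). The tray centre is confirmed at about (530.5, 299.5). Now I'll carry it there.

send_rows --steps '[[[0.06, 0.35, 0, 0, 0.4], [0.12, 0.7, 0, 0, 0.4], [0.12, 0.7, 0, 0, 0.4], [0.12, 0.7, 0, 0, 0.4], [0.12, 0.7, 0, 0, 0.4]]]'

```text
time_s: 16.15
ee_pos: [517.0, 1.2, 146.5]
ee_rot: [-180.0, -0.2, 167.4]
force: [-0.7, 0.8, -3.8]
gripper_width: 57.3
gripper_force: 25.0
```

send_rows --steps '[[[0.12, 0.7, 0, 0, 0.4], [0.12, 0.7, 0, 0, 0.4], [0.12, 0.7, 0, 0, 0.4], [0.12, 0.7, 0, 0, 0.4], [0.12, 0.7, 0, 0, 0.4]]]'

```text
time_s: 16.57
ee_pos: [524.1, 143.1, 146.4]
ee_rot: [-179.9, -0.1, 167.4]
force: [0.5, -0.7, -3.8]
gripper_width: 57.3
gripper_force: 25.0
```

send_rows --steps '[[[0.13, 0.7, 0, 0, 0.4], [0.13, 0.7, 0, 0, 0.4], [0.13, 0.7, 0, 0, 0.4], [0.13, 0.7, 0, 0, 0.4], [0.13, 0.7, 0, 0, 0.4]]]'

```text
time_s: 16.98
ee_pos: [529.2, 285.2, 146.1]
ee_rot: [-179.9, -0.1, 167.4]
force: [0.6, -0.8, -3.4]
gripper_width: 56.9
gripper_force: 25.0
```

send_rows --steps '[[[0.06, 0.35, 0, 0, 0.4], [0, 0, 0, 0, 0.4], [0, 0, 0, 0, 0.4], [0, 0, 0, 0, 0.4]]]'

```text
time_s: 17.32
ee_pos: [530.3, 297.0, 147.0]
ee_rot: [-179.9, -0.1, 167.4]
force: [0.6, -0.5, -3.8]
gripper_width: 57.2
gripper_force: 25.0
```

send_rows --steps '[[[0, 0.06, 0.5, 0, 0.4], [0, 0, 0.7, 0, 0.4], [0, 0, 0.7, 0, 0.4], [0, 0, 0.4, 0, 0.4], [0, 0, 0.2, 0, 0.4]]]'

```text
time_s: 17.73
ee_pos: [529.6, 298.0, 45.0]
ee_rot: [-179.8, -0.2, 167.3]
force: [-0.5, -0.6, -2.9]
gripper_width: 57.2
gripper_force: 25.0
```

send_rows --steps '[[[0, 0, 0.08, 0, 0.4], [0, 0, 0.06, 0, 0.4], [0, 0, 0.05, 0, 0.4], [0, 0, 0, 0, 0.4]]]'

```text
time_s: 18.07
ee_pos: [532.1, 300.8, 41.2]
ee_rot: [179.9, 0.1, 167.4]
force: [-0.3, 0.1, -3.9]
gripper_width: 57.4
gripper_force: 25.0
```

send_rows --steps '[[[0, 0, 0.04, 0, 0.4], [0, 0, 0.03, 0, 0.4], [0, 0, 0, 0, 0.4]]]'

```text
time_s: 18.32
ee_pos: [531.4, 300.8, 37.6]
ee_rot: [180.0, 0.0, 167.4]
force: [0.8, 0.4, -3.8]
gripper_width: 57.3
gripper_force: 25.0
```

send_rows --steps '[[[0, 0, 0.02, 0, 0.4], [0, 0, 0, 0, 0.4]]]'

```text
time_s: 18.48
ee_pos: [531.3, 300.8, 36.6]
ee_rot: [-180.0, 0.0, 167.4]
force: [-0.7, -0.7, -3.7]
gripper_width: 57.1
gripper_force: 25.0
```

send_rows --steps '[[[0, 0, 0.025, 0, 0.4], [0, 0, 0, 0, 0.4]]]'

```text
time_s: 18.65
ee_pos: [531.5, 300.7, 36.6]
ee_rot: [180.0, 0.0, 167.4]
force: [-1.7, -1.6, 3.7]
gripper_width: 56.7
gripper_force: 25.0
```

send_rows --steps '[[[0, 0, 0.02, 0, 0.4], [0, 0, 0, 0, 0.4]]]'

```text
time_s: 18.82
ee_pos: [531.6, 300.7, 36.5]
ee_rot: [180.0, 0.1, 167.4]
force: [-2.8, -2.5, 8.4]
gripper_width: 56.9
gripper_force: 25.0
```

It's on the tray floor; release and rise.

send_rows --steps '[[[0, 0, -0.03, 0, 0.4], [0, 0, 0, 0, 0.85], [0, 0, 0, 0, 0.85], [0, 0, 0, 0, 0.85], [0, 0, 0, 0, 0.85]]]'

```text
time_s: 19.23
ee_pos: [531.6, 300.9, 36.0]
ee_rot: [180.0, 0.0, 167.4]
force: [0.2, 0.2, -0.4]
gripper_width: 77.3
gripper_force: 0.0
```

send_rows --steps '[[[0, 0, 0, 0, 0.85], [0, 0, -0.3, 0, 0.85], [0, 0, -0.6, 0, 0.85], [0, 0, -0.8, 0, 0.85], [0, 0, -0.8, 0, 0.85]]]'

```text
time_s: 19.65
ee_pos: [530.8, 300.4, 136.3]
ee_rot: [-179.9, -0.1, 167.4]
force: [0.7, 0.5, 0.7]
gripper_width: 77.4
gripper_force: 0.0
```

send_rows --steps '[[[0, 0, -0.8, 0, 0.85], [0, -0.8, -0.5, 0, 0.85], [0, -0.8, 0, 0, 0.85], [0, -0.8, 0, 0, 0.85], [0, -0.8, 0, 0, 0.85]]]'

```text
time_s: 20.07
ee_pos: [503.2, 174.8, 188.5]
ee_rot: [180.0, 0.1, 167.5]
force: [0.7, -0.6, -0.0]
gripper_width: 77.4
gripper_force: 0.0
```

```bash
python3 - <<'E'
from h import *
s=env.state(); print(s["ee_pos"],s["gripper_width"],s["force"])
f=grab("scene"); save(f,"end.png")
S=np.load("scene0.npz"); X=cloud(f); P=X.reshape(-1,3)
m=(np.hypot(P[:,0]-588,P[:,1]+144)<14)&(P[:,2]>130)&(P[:,2]<170); print("hub",np.percentile(P[m][:,2],[25,50,75]))
m=(np.hypot(P[:,0]-531,P[:,1]-300)<50)&(P[:,2]>100)&(P[:,2]<115); q=P[m]; print("roll top",np.median(q,0),q[:,:2].min(0),q[:,:2].max(0))
for n,(x0,y0,x1,y1) in dict(foot=(245,98,285,142),jar=(290,350,337,398),block=(352,395,425,470)).items():
    print(n,np.nanmean(np.abs(f["pixels"][y0:y1,x0:x1].astype(int)-S["px"][y0:y1,x0:x1])))
E
```

```text
[503.21080473 174.76290062 188.52424078] 77.3605102256986 [ 0.73524723 -0.63724979 -0.01926274]
hub [141.25504416 142.90440238 144.30422735]
roll top [532.58730278 302.27328245 105.72756522] [501.21525296 272.51061397] [559.72962221 328.58846788]
foot 16.448295454545455
jar 8.413859338061465
block 6.938386605783866
```

View pics/end.png

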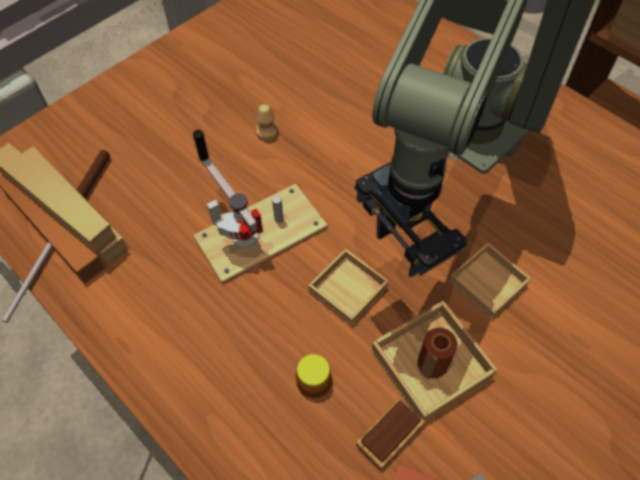

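The final picture shows the roll upright in the large tray (437,352) and the lever parked open (grip at (200,145), hub top at 143–144 mm). The foot (266,122), jar (313,372) and block (390,432) are where they were; the difference at the foot is shadow.

```bash
python3 -c "
from workcell import env
print(env.job_done())"
```

```text
the job is handed in; nothing more can be done
None
```

I handed the job in at about 20 s: the lever is parked open in the notch at the red stop, the roll stands upright in the largest tray, and the sanding block, wax jar and turned foot were not touched; the real fingertips sat about 34 mm above the reported tool point, so the first grasp missed the roll and I corrected for it.

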